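# Shut the pantry chest and throw its bolt

## Task

Close the lid of the wooden pantry chest without slamming it, then bolt it: lift the bolt's handle out of its notch, slide the bolt through the keeper on the lid, and let the handle drop fully into the other notch. The far notch was clamped on by eye, so feel for it and never force the handle or the lid. Leave the mug, the timer and the peeler where they are.

Things in the scene. Friction and masses are not known exactly. Their poses are not given: they have to be found in the camera images.
- chest: Wooden chest, fixed, 171 deep (x) x 320 wide (y) x 120 mm high. Origin: centre of its underside; x to its back, y to its left end, z up. At y +22 to +160 mm the top is a fixed deck that carries the bolt, at y -160 to +18 mm the lid; deck and shut lid are level at z 120 mm. Front face at x -85 mm; lid and deck overhang to -88.
- lid (a joint): Angle of the lid, rad: 0 shut hard down, 1.25 wide open; starts ajar, 0.35 to 0.6. Friction stays hold it at any angle (about 4 N near the front edge moves it). The seal (1.5 N per mm) pushes a shut lid back up to about 0.024 rad (4 mm) when let go; the bolt's nose then draws it down, but cannot enter if the lid stands higher than about 0.035.
- lid_hinge (a point): Point on the lid's hinge line, which runs along the chest's y, at the chest's x +83, y 0, z +104 mm (the plane of the lid's underside when shut).
- lid_front (a point): Point on the lid's upper face to press it down, clear of the keeper: 150 mm from the hinge line along the lid, 16 mm above the plane of its underside, at the chest's y -80 mm. It moves with the lid.
- keeper (a point): Centre of the steel keeper's opening (17 mm wide, 14 mm high) on the lid, 25 x 20 mm and 28 mm high over all; moves with the lid, and lies on the bolt's axis, at the chest's y -6 mm, when the lid is shut.
- bolt_plate: Steel tower bolt's plate on the deck; origin and axes are the chest's. Bolt axis along y at x -50, z 136 mm. Flange (x -76 mm) and the catch clamped before it (x -80 mm), each 3 mm thick, stand to z 146 mm. Notches are 11 mm wide, open at the top: the near one at y +115 mm; the far one, in the catch, at a bolt travel between 42 and 68 mm, not reported.
- bolt (a joint): Travel of the bolt, m: 0 withdrawn, handle in the near notch; grows as it slides towards the chest's -y; end stop 0.069. Rod 12 mm thick, friction about 2 N. Its 14 mm tapered nose meets the keeper's sill at about 0.026 and is past it by 0.038; drawing the lid down takes about 5 N more.
- bolt_handle (a joint): Angle of the handle about the bolt's axis, rad: 0 level, pointing to the chest's front (-x), down in a notch; grows as it is lifted up and back; end stop 1.25. Over 0.6 it clears the flange; let go between the notches it rides on the top edge at about 0.4 to 0.5, and drops by its own weight (0.5 N at the knob) where it meets a notch, unless a finger pressing on its side holds it up.
- bolt_knob (a point): Centre of the black ball knob (18 mm) at the end of the handle, 60 mm from the bolt's axis, on a flat stem 8 mm wide. In a notch it hangs 22 mm in front of the overhanging deck at z 136 mm, free from above and below.
- timer: Red and white kitchen timer, 68 x 68 x 45 mm, loose, stands to the right of the work. Origin: centre of its underside.
- mug: Blue and white mug, 78 x 112 x 92 mm, loose, stands to the right of the chest. Origin: underside.
- peeler: Red-handled peeler, 28 x 159 x 15 mm, loose, lies in front of the chest. Origin: underside.

How it is judged (in metres and radians):
On the way, in this order (a step that is already met when the one before it is completed fails the run):
1. the lid is shut down onto its seal (under 0.03 rad) while the bolt is still withdrawn (value of joint lid below 0.03 rad and value of joint bolt below 0.01 m), for 0.2 s.
2. the bolt has gone through the keeper (over 34 mm) with the lid shut (value of joint lid below 0.03 rad and value of joint bolt above 0.034 m), for 0.1 s.
At the end, for the whole second after the job is handed in: The lid is drawn down (under 0.015 rad), the bolt is through the keeper (travel over 38 mm) and its handle lies at rest down in the far notch (under 0.08 rad) (value of joint lid below 0.015 rad and value of joint bolt above 0.038 m and value of joint bolt_handle below 0.08 rad and velocity of joint bolt between -0.005 and 0.005 m/s and velocity of joint bolt_handle between -0.1 and 0.1 rad/s); the robot touches nothing.
It fails at once if the handle or the gripper is forced against the bolt's plate or catch (over 12 N) (contact force between bolt_plate and anything else above 12 N).
It fails at once if the lid is pressed with more than 30 N (contact force between the fingers and lid_c0 above 30 N).
It fails at once if the lid is slammed (faster than 1.5 rad/s) (velocity of joint lid below -1.5 rad/s).
It fails at once if the mug, the timer or the peeler is moved more than 20 mm (distance of any of mug, timer, peeler from where it was at the start of the episode above 0.02 m).
It also fails if it takes over 67 s, if anything falls off the work surface, if the arm or the gripper's body presses on something with over 40 N, if the wrist force passes 120 N, or if a joint passes its speed limit or range.

## Robot

A 6-joint arm with a two-finger parallel gripper is mounted at the origin on a cart in front of the work surface, level with it; the furniture and walls round the work are solid. World frame = base frame: x ahead of the robot, y to its left, z up, the work surface at z = 0. Lengths are in mm, angles in rad, forces in N, time in s.
With the tool pointing down it reaches from about 275 to 1000 mm from the base axis. Payload 8.4 kg.
Tool frame: the origin (TCP) lies at the very end of the fingers, on their centre line; the grasp point (between the pads) lies 19 mm behind it; z points along the fingers, y is the line along which they close (so a half turn about z gives the same grasp; the last joint's range is limited). The gripper opens to 85 mm and grips with 20 to 120 N. Pads are 22 mm wide; open, the fingers measure 114 mm over their backs; the gripper's body (76 mm by 85 mm) begins 54 mm behind the grasp point. The pads swing forward as they close: fully open they stand 13 mm farther back than shut.
Start: joints at [-1.157, 0.353, 1.633, -0, 1.155, -0.002], TCP at [252.45, -571.749, 231.281] pointing down, gripper open.
Joint ranges: [-2.63, 2.63], [-0.92, 2.1], [0.06, 2.66], [-1.3, 4.44], [0, 2.69], [-3.02, 3.02]. Speed limits (rad/s): [2.22, 2.22, 2.79, 3.14, 3.14, 3.14].

## Interface

Orientations are given as [roll, pitch, yaw] about the fixed x, y, z axes, in that order (R = Rz(yaw) Ry(pitch) Rx(roll)).
In Python, from rig import sensors, grab_frame, camera_params, order gives the robot as it stands. The module is installed in compiled form; this text tells all that it offers.
- The arm moves only by the tool move_arm, never from a script. Its argument "motion" is a list of rows, each a list of 7 numbers: the turn, a rotation vector about the tool's x, y, z in parts of the range, where 1.0 means pi/2 rad, then the shift along the tool's x, y, z in a scale on which 1.0 is 0.5 m, then the finger opening in m, from 0 to 0.0854. A call has 1 to 8 rows; each row is the pose to reach, as a shift and turn from the pose commanded when the call began, along the tool's axes at that moment; what a row does not reach only later rows make up. A row lasts 1/8 s, in which the tool goes at most 62.5 mm and 10.7 degrees, less where a joint would pass 70% of its speed; a pose out of reach is approached as far as the arm can. Shift and turn numbers lie between -1 and 1, and a call with a number outside is refused. A call with a gripper value outside its range is refused whole. The fingers move at their own pace and stop on an object; "grip_force" is the grip in N (left out, the last holds). Time passes only in rows, so rows that repeat a pose let the fingers close. It gives the time, the measured TCP pose, the force, the opening and the grip force at its end, in the units of the state.
- sensors.sense(): the state, without advancing time (a new reading comes with each control period).
- grab_frame(name): name is "scene" or "top" or "wrist"; returns (picture, depth): 480x640x3 uint8, red, green, blue; 480x640 float32, mm along the optical axis (not along the pixel's ray), 0 where there is no reading.
- camera_params(name): a dict with "camera_matrix" (3x3 intrinsics, pixels), "world_from_camera" (4x4, takes a point from camera to world coordinates). Camera axes: x right, y down, z forward; pixel columns grow to the right and rows downward; lengths in mm; the calibration is good to about 2 mm. A picture is of the moment at which its call begins: read the wrist's pose just before it. camera_params takes no time and is no camera call; for the wrist camera it gives the pose at the moment of the call.
- order.sign_off(): hands the job in; it is judged then, once.
The state is a dict: "clock": time; "qpos": joint angles; "qvel": joint speeds; "joint_efforts": joint torques, N m; "eef_pos": TCP position; "tcp_rot": TCP orientation; "contact_force": force on the tool from outside, world axes, zero at the start; "wrist_torque": the same for the moment, N m; "opening": opening from 0.0 (shut) to 1.0 (fully open); "grasp_force": force on a finger pad.
Only numpy, scipy, OpenCV 4.12 (cv2) and the standard library are available. Lean on these libraries where they do the work, as an engineer would, in place of code of your own. Each camera call takes 0.05 s, during which the arm holds its last target. There are 200 camera calls.

## Working session

There is one attempt and no reset: what is moved stays moved. The work goes in short steps, Python scripts to look and compute and a tool call to move; the robot and the scene stay as the last step left them, time stands still between calls to the robot, and variables do not carry over. Pictures are saved under pics/ and viewed, at most 11 in all, crops included, and the job is handed in when it is done.

Besides the shell and the picture viewer there is one more tool, called after "Request:" as name(argument=value, ...) on one line, values as JSON. move_arm: Moves the arm, as the interface text tells. Its arguments: {"type":"object","properties":{"motion":{"type":"array","items":{"type":"array","items":{"type":"number"}}},"grip_force":{"type":"number"}},"required":["motion"]}

```bash
mkdir -p pics; cat > h.py <<'E'
import numpy as np, cv2
from rig import sensors, grab_frame, camera_params, order
def snap(n,f=None):
    P=camera_params(n); im,d=grab_frame(n)
    if f: cv2.imwrite('pics/'+f,cv2.cvtColor(im,cv2.COLOR_RGB2BGR))
    np.savez(f'last_{n}.npz',im=im,d=d,K=P['camera_matrix'],T=P['world_from_camera'])
    return im,d,np.array(P['camera_matrix']),np.array(P['world_from_camera'])
def cloud(d,K,T):
    v,u=np.indices(d.shape); p=np.stack([(u-K[0,2])/K[0,0]*d,(v-K[1,2])/K[1,1]*d,d],-1)
    return p@T[:3,:3].T+T[:3,3]
E
python3 - <<'E'
from h import *
print(sensors.sense())
for n in('scene','top'):
    im,d,K,T=snap(n,n+'0.png'); print(n,K[0,0],T.round(2).tolist(),(d>0).mean())
E
```

```text
{'clock': 0.0, 'qpos': array([-1.15743885e+00,  3.53658369e-01,  1.63412344e+00,  1.24853750e-05,
        1.15515760e+00, -2.37660116e-03]), 'qvel': array([ 1.43179046e-03,  2.63182088e-04,  5.54148243e-04,  2.57680104e-04,
       -3.18898121e-05,  1.60211918e-03]), 'joint_efforts': array([-1.01675487e-03, -6.05251622e+01, -3.42067623e+01, -1.38061189e-06,
        9.37240839e-03, -6.72412227e-06]), 'eef_pos': array([ 252.2473204 , -571.3375554 ,  230.55985508]), 'tcp_rot': array([-3.14024594e+00, -1.46162014e-05,  4.15729024e-01]), 'contact_force': array([-0.10882316, -0.37655511,  0.01693225]), 'wrist_torque': array([-0.0077851 ,  0.04049362, -0.00425008]), 'grasp_force': 0.0, 'opening': 1.000390437206059}
scene 454.0992242437826 [[0.9, -0.17, 0.39, 158.75], [-0.43, -0.36, 0.83, -785.57], [-0.0, -0.92, -0.4, 449.32], [0.0, 0.0, 0.0, 1.0]] 0.9772981770833333
top 476.90909059930505 [[-0.03, -0.99, 0.12, 374.48], [-1.0, 0.03, 0.01, -101.77], [-0.02, -0.12, -0.99, 1139.59], [0.0, 0.0, 0.0, 1.0]] 0.9960188802083333
```

View pics/scene0.png

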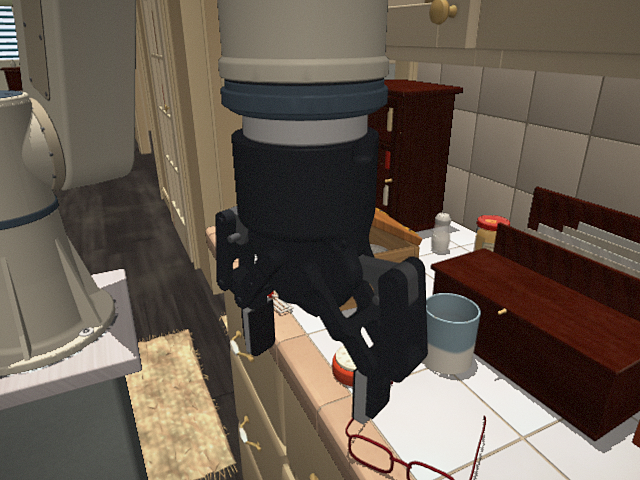

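View pics/top0.png

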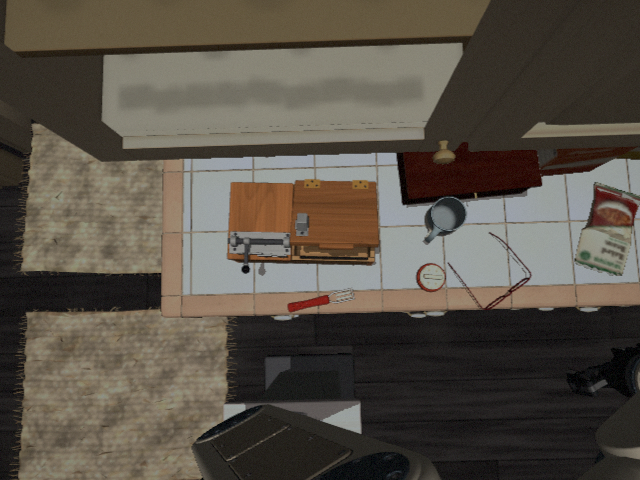

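The scene view is mostly the gripper, with the chest hidden behind it. The top view shows the deck at (230-292,183-262), lid at (293-378,182-262), knob at (246,268), keeper at (302,224), peeler at (320,300), timer at (431,277) and mug at (445,213).

```bash
python3 - <<'E'
from h import *
z=np.load('last_top.npz'); im,d,K,T=z['im'],z['d'],z['K'],z['T']
C=cloud(d,K,T); hsv=cv2.cvtColor(im,cv2.COLOR_RGB2HSV)
print('table z',np.median(C[275:290,200:270,2]))
wood=(hsv[...,0]<18)&(hsv[...,1]>110)&(hsv[...,2]>60)
roi=np.zeros(d.shape,bool); roi[170:275,220:390]=1
m=wood&roi&(abs(C[...,2]-120)<8); m[:,293:]=0
pts=C[m]; print('deck n',m.sum(),np.median(pts[:,2]))
r=cv2.minAreaRect(pts[:,:2].astype(np.float32)); print('deck rect',r,cv2.boxPoints(r).tolist())
# lid plane
lm=wood&roi; lm[:, :300]=0; lm[:,374:]=0; lm[:192]=0; lm[238:]=0
lp=C[lm]; A=np.c_[lp[:,:2],np.ones(len(lp))]
for _ in range(4):
    c=np.linalg.lstsq(A,lp[:,2],rcond=None)[0]; e=abs(A@c-lp[:,2]); k=e<4; A,lp=A[k],lp[k]
print('lid plane',c,len(lp),'angle',np.arctan(np.hypot(c[0],c[1])),'downhill dir',np.degrees(np.arctan2(-c[1],-c[0])))
for (u,v) in [(246,268),(245,262),(246,250),(302,224),(302,216),(235,242),(290,242),(335,245),(335,225),(445,200)]:
    print((u,v),im[v,u],C[v,u].round(1))
bl=(im.max(-1)<45)&roi; 
bl[:,270:]=0; bl[:255]=0
p=C[bl]; print('knob',bl.sum(),np.median(p,0),p.min(0),p.max(0))
for n,(a,b,cc,dd) in dict(timer=(262,293,415,447),peeler=(285,315,285,356),mug=(190,245,420,470)).items():
    q=C[a:b,cc:dd].reshape(-1,3); q=q[(q[:,2]>8)]; print(n,q.min(0).round(),q.max(0).round())
# overhead cabinet bottom / front
q=C[20:155:15,220:400:40]; print(q[...,0].round()[:,0],q[...,2].round()[:,0])
E
```

```text
table z -0.2744316371760078
deck n 3271 119.9242635605674
deck rect ((556.2400512695312, 50.787864685058594), (136.37046813964844, 170.89407348632812), 87.13798522949219) [[467.49505615234375, -13.045875549316406], [638.1759643554688, -21.578758239746094], [644.9850463867188, 114.6216049194336], [474.30413818359375, 123.15448760986328]]
lid plane [-8.00546129e-01  5.87602069e-02  6.20701609e+02] 391 angle 0.6763849560548988 downhill dir -4.197990671824857
(246, 268) [16 17 16] [451.6  77.8 143.1]
(245, 262) [61 62 63] [464.5  80.2 140.6]
(246, 250) [63 61 64] [490.1  78.3 138.8]
(302, 224) [87 88 84] [530.4 -45.8 210.1]
(302, 216) [111 110 108] [546.9 -46.  207.8]
(235, 242) [88 90 86] [507.4 100.9 142.2]
(290, 242) [89 57 35] [496.3 -20.7 202.1]
(335, 245) [127  79  48] [ 487.8 -109.8  201.5]
(335, 225) [113  71  41] [ 530.8 -111.1  184.2]
(445, 200) [36 39 40] [ 601.9 -366.8   59.5]
knob 90 [470.18483359  77.19543421 126.22555895] [443.25363427  31.85425425  38.0273107 ] [476.74333387 110.68742295 148.97371571]
timer [ 374. -365.   10.] [ 462. -102. 1140.]
peeler [ 358. -150.    8.] [ 408.    6. 1140.]
mug [ 374. -434.    8.] [ 616. -102. 1140.]
[678. 660. 650. 743. 718. 693. 670. 646. 608.] [665. 665. 653. 445. 447. 449. 446. 447. 489.]
```

```bash
cat >> h.py <<'E'
from scipy.spatial.transform import Rotation as Ro
yaw=-0.05; O=np.array([554.,-41.5,0]); RC=Ro.from_euler('z',yaw)
def c2w(p): return RC.apply(p)+O
def w2c(p): return RC.inv().apply(np.asarray(p)-O)
def rot(tilt,dy=0): # tool down, x to chest x, tilted so fingers point ahead by tilt
    return RC*Ro.from_euler('z',dy)*Ro.from_euler('y',-tilt)*Ro.from_euler('x',np.pi)
def go(p,tilt,chest=True):
    s=sensors.sense(); R=Ro.from_euler('xyz',s['tcp_rot']); t=c2w(p) if chest else np.array(p)
    d=R.inv().apply(t-s['eef_pos'])/1000; r=(R.inv()*rot(tilt)).as_rotvec()
    print('now chest',w2c(s['eef_pos']).round(1),'F',RC.inv().apply(s['contact_force']).round(1),'t',s['clock'])
    print('row',r.round(3),d.round(4))
E
python3 -c "
from h import *
a=.5;go([83-150*np.cos(a)+16*np.sin(a),-80,250],0)
R=rot(.7).as_matrix();print(R)"
```

```text
now chest [-274.9 -544.3  230.6] F [0.4 0.9 0.3] t 0.1
row [-0.001  0.     0.466] [ 0.4175 -0.3098 -0.019 ]
[[ 7.63886334e-01 -4.99791693e-02  6.43412583e-01]
 [-3.82261771e-02 -9.98750260e-01 -3.21974648e-02]
 [ 6.44217687e-01  9.71445147e-17 -7.64842187e-01]]
```

Careful with the scale: shifts go in shares of 0.5 m and turns go in shares of pi/2 rad. That gives: 0.4175 m / 0.5 = 0.835, -0.31 m / 0.5 = -0.62, 0.466 rad / 1.5708 = 0.2967.

Request:
move_arm(motion=[[0, 0, 0.2967, 0.835, -0.62, -0.04, 0], [0, 0, 0.2967, 0.835, -0.62, -0.04, 0], [0, 0, 0.2967, 0.835, -0.62, -0.04, 0], [0, 0, 0.2967, 0.835, -0.62, -0.04, 0], [0, 0, 0.2967, 0.835, -0.62, -0.04, 0], [0, 0, 0.2967, 0.835, -0.62, -0.04, 0], [0, 0, 0.2967, 0.835, -0.62, -0.04, 0], [0, 0, 0.2967, 0.835, -0.62, -0.04, 0]], grip_force=20)

```text
clock: 1.1
eef_pos: [498.9, -136.7, 250.5]
tcp_rot: [3.141, -0.0, -0.05]
contact_force: [1.7, -0.4, -0.2]
opening: 0.002
grasp_force: 0.0
```

```bash
python3 - <<'E'
from h import *
a=.5;go([83-150*np.cos(a)+16*np.sin(a),-80,230],0)
im,d,K,T=snap('scene','s1.png'); C=cloud(d,K,T)
im2,d2,K2,T2=snap('wrist','w1.png')
E
```

```text
now chest [-50.3 -97.9 250.5] F [ 1.7 -0.3 -0.2] t 1.1
row [ 0. -0. -0.] [ 0.0093 -0.0179  0.0205]
```

View pics/s1.png

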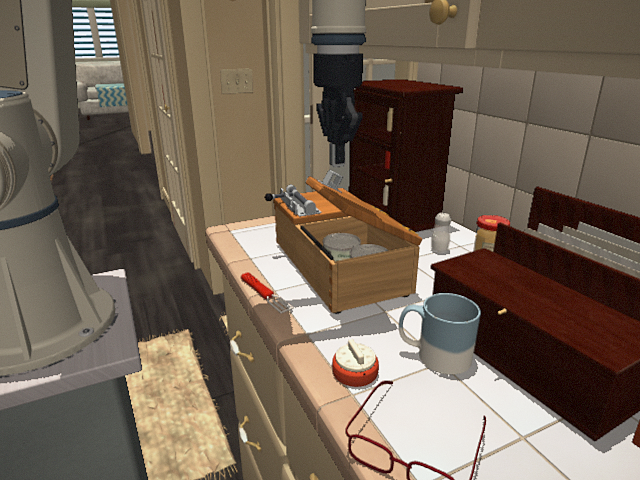

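View pics/w1.png

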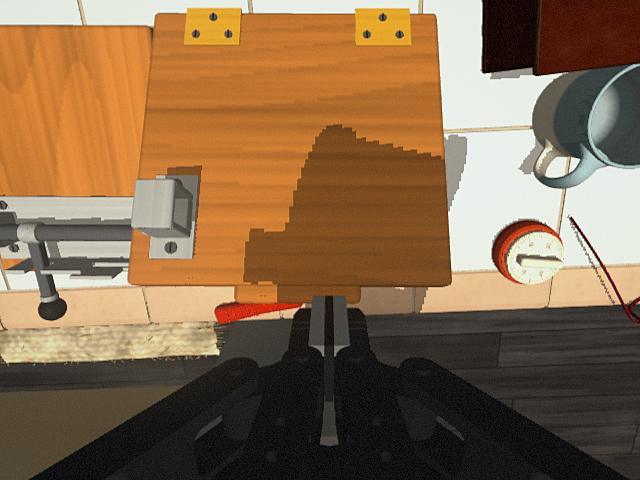

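The scene view now shows the chest with the knob at (269,197) and the lid open about 0.5. The wrist view shows the knob at (52,307), keeper at (163,208), hinges at the top and the fingers at (330,310).

```bash
python3 - <<'E'
from h import *
z=np.load('last_wrist.npz'); im,d,K,T=z['im'],z['d'],z['K'],z['T']; C=cloud(d,K,T); c=w2c(C.reshape(-1,3)).reshape(C.shape)
m=np.zeros(d.shape,bool); m[60:120,200:420]=1; m[120:280,380:440]=1
lp=c[m&(d>0)]; A=np.c_[lp[:,:2],np.ones(len(lp))]; k=np.linalg.lstsq(A,lp[:,2],rcond=None)[0]; print('lid',k,np.arctan(-k[0]),np.abs(A@k-lp[:,2]).mean())
# knob by two-view rays
def ray(K,T,u,v):
    r=T[:3,:3]@np.linalg.inv(K)@[u,v,1]; return T[:3,3],r/np.linalg.norm(r)
def blob(n,a,b,e,f,thr):
    z=np.load(f'last_{n}.npz'); g=(z['im'].max(-1)<thr); s=np.zeros_like(g); s[a:b,e:f]=g[a:b,e:f]
    s=cv2.morphologyEx(s.astype(np.uint8),cv2.MORPH_OPEN,np.ones((5,5))); N,L,S,ce=cv2.connectedComponentsWithStats(s); i=1+S[1:,4].argmax(); print(n,S[i],ce[i]); return ray(z['K'],z['T'],*ce[i])
rays=[blob('wrist',285,325,35,75,60),blob('scene',185,208,258,280,60),]
rays.append(ray(np.load('last_top.npz')['K'],np.load('last_top.npz')['T'],246,268))
def tri(rs):
    M=sum(np.eye(3)-np.outer(r,r) for o,r in rs); b=sum((np.eye(3)-np.outer(r,r))@o for o,r in rs); return w2c(np.linalg.solve(M,b))
print(tri(rays[:2]),tri(rays),tri([rays[0],rays[2]]))
# deck edges & hinge line
print('deck pt',c[100,60],'hinges',c[25,213],c[25,383],'lid edge R',c[150,435], 'deck back left',c[27,20])
for v in (60,100,180): print('deck right/lid-left row',v,[ (u,c[v,u].round(0).tolist()) for u in (128,134,140,146,152)])
print(c[188:202:2,60].round(1))
E
```

```text
lid [-5.77766129e-01  1.58968355e-03  1.71766915e+02] 0.5239106145954435 0.5734549943376961
wrist [ 47 299  19  21 283] [ 56.59010601 308.53003534]
scene [266 194   6   7  41] [268.43902439 196.92682927]
[-108.71122573  111.24505617  136.36758092] [-108.41566833  113.87817216  135.30500891] [-108.75088076  114.47124775  133.46739223]
deck pt [ 39.68284517  85.4568924  121.08785477] hinges [ 83.5093068  -21.64438214 125.0762324 ] [  83.7000074  -126.66823629  124.32669303] lid edge R [  12.2228339  -155.04139786  164.12111188] deck back left [ 83.29227582 102.32797991 119.34593122]
deck right/lid-left row 60 [(128, [64.0, 36.0, 121.0]), (134, [64.0, 33.0, 120.0]), (140, [64.0, 29.0, 121.0]), (146, [64.0, 25.0, 120.0]), (152, [63.0, 14.0, 136.0])]
deck right/lid-left row 100 [(128, [40.0, 40.0, 121.0]), (134, [40.0, 37.0, 119.0]), (140, [40.0, 33.0, 120.0]), (146, [40.0, 16.0, 149.0]), (152, [40.0, 12.0, 149.0])]
deck right/lid-left row 180 [(128, [-14.0, 50.0, 119.0]), (134, [-14.0, 45.0, 121.0]), (140, [2.0, -0.0, 204.0]), (146, [2.0, -3.0, 203.0]), (152, [2.0, -6.0, 204.0])]
[[-19.9  99.5 119.8]
 [-21.2  99.4 120.5]
 [-22.8  99.9 120.1]
 [-24.2 100.3 120.1]
 [-25.3  99.4 121.8]
 [-26.5  98.9 122.9]
 [-28.2  99.8 122.1]]
```

Converted, 0.086 m / 0.5 = 0.172, 0.078 m / 0.5 = 0.156.

Request:
move_arm(motion=[[0, 0, 0, 0.018, -0.036, 0.06, 0], [0, 0, 0, 0.018, -0.036, 0.09, 0], [0, 0, 0, 0.018, -0.036, 0.1, 0], [0, 0, 0, 0.016, -0.036, 0.11, 0], [0, 0, 0, 0.012, -0.036, 0.124, 0], [0, 0, 0, 0.006, -0.036, 0.14, 0], [0, 0, 0, -0.002, -0.036, 0.156, 0], [0, 0, 0, -0.01, -0.036, 0.172, 0]])

```text
clock: 2.2
eef_pos: [494.0, -120.5, 163.9]
tcp_rot: [3.142, -0.0, -0.05]
contact_force: [0.8, -0.3, 0.1]
opening: -0.002
grasp_force: 0.3
```

```bash
python3 -c "
from h import *
go([-64.7,-80,134.9],0)"
```

```text
now chest [-56.  -81.9 163.9] F [ 0.8 -0.3  0.1] t 2.2
row [ 0. -0. -0.] [-0.0087 -0.0019  0.029 ]
```

Converted, 0.037 m / 0.5 = 0.074, -0.002 m / 0.5 = -0.004.

Request:
move_arm(motion=[[0, 0, 0, -0.004, 0, 0.012, 0], [0, 0, 0, -0.008, 0, 0.024, 0], [0, 0, 0, -0.012, 0, 0.036, 0], [0, 0, 0, -0.014, 0, 0.046, 0], [0, 0, 0, -0.016, 0, 0.056, 0], [0, 0, 0, -0.018, 0, 0.064, 0], [0, 0, 0, -0.02, 0, 0.07, 0], [0, 0, 0, -0.02, 0, 0.074, 0]])

```text
clock: 3.2
eef_pos: [484.1, -120.0, 127.3]
tcp_rot: [3.142, 0.0, -0.05]
contact_force: [-0.9, 0.3, 0.3]
opening: -0.002
grasp_force: 0.3
```

```bash
cat >> h.py <<'E'
def lid():
    im,d,K,T=snap('wrist'); C=cloud(d,K,T); c=w2c(C.reshape(-1,3))
    m=(c[:,1]<-20)&(c[:,1]>-150)&(c[:,0]>0)&(c[:,0]<65)&(c[:,2]>108)&(c[:,2]<220)&(d.ravel()>0)
    lp=c[m]; k=np.polyfit(lp[:,0],lp[:,2],1)
    print('lid n',m.sum(),'angle',np.arctan(-k[0]).round(4),'z at -67',np.polyval(k,-67).round(1),'deck', np.median(c[(c[:,1]>60)&(c[:,1]<85)&(c[:,0]>0)&(c[:,0]<65)][:,2]))
E
python3 -c "
from h import *
go([-66.7,-80,121],0); lid()"
```

```text
now chest [-65.9 -81.9 127.3] F [-1.   0.2  0.3] t 3.2
row [ 0.  0. -0.] [-0.0008 -0.0019  0.0063]
lid n 58105 angle 0.0458 z at -67 127.0 deck nan
  return _methods._mean(a, axis=axis, dtype=dtype,
  ret = ret.dtype.type(ret / rcount)
```

Converted, 0.0055 m / 0.5 = 0.011, 0.0045 m / 0.5 = 0.009.

Request:
move_arm(motion=[[0, 0, 0, -0.002, 0, 0.004, 0], [0, 0, 0, -0.002, 0, 0.007, 0], [0, 0, 0, -0.002, 0, 0.009, 0], [0, 0, 0, -0.002, 0, 0.011, 0], [0, 0, 0, -0.002, 0, 0.011, 0]])

```text
clock: 3.88
eef_pos: [483.1, -119.9, 122.0]
tcp_rot: [3.142, 0.0, -0.05]
contact_force: [-1.8, 0.9, 5.0]
opening: 0.001
grasp_force: 2.2
```

```bash
python3 -c "
from h import *
go([-66.7,-80,121],0); lid()" 2>/dev/null
```

```text
now chest [-66.9 -81.9 122. ] F [-1.9  0.8  5. ] t 3.875
row [ 0.  0. -0.] [ 0.0002 -0.0019  0.001 ]
lid n 58732 angle 0.0128 z at -67 122.0 deck nan
```

Converted, -0.196 m / 0.5 = -0.392, -0.133 m / 0.5 = -0.266, 0.75 rad / 1.5708 = 0.4775.

Request:
move_arm(motion=[[0, 0, 0, -0.002, 0, 0.001, 0], [0, 0, 0, 0, 0, -0.02, 0], [0, 0, 0, 0, 0, -0.12, 0], [0, 0.1146, 0, -0.08, -0.1, -0.2, 0.016], [0, 0.2292, 0, -0.16, -0.2, -0.216, 0.016], [0, 0.3438, 0, -0.24, -0.3, -0.216, 0.016], [0, 0.4584, 0, -0.266, -0.392, -0.216, 0.016], [0, 0.4775, 0, -0.266, -0.392, -0.216, 0.016]])

```text
clock: 4.92
eef_pos: [370.6, 37.8, 223.6]
tcp_rot: [3.087, -0.575, -0.048]
contact_force: [1.1, 0.3, 0.2]
opening: 0.187
grasp_force: 0.0
```

```bash
python3 -c "
from h import *
go([-130,114,98],.75); lid(); im,d,K,T=snap('wrist','w2.png'); snap('scene','s2.png'); print(sensors.sense()['opening'],sensors.sense()['qpos'].round(2))" 2>/dev/null
```

```text
now chest [-187.1   70.1  223.6] F [1.1 0.4 0.2] t 4.925
row [0.053 0.175 0.007] [-0.0204 -0.0512  0.134 ]
lid n 10091 angle 0.017 z at -67 122.8 deck 120.17281009355364
0.18905548183106066 [ 0.33 -0.33  2.48 -0.52  0.52  2.35]
```

View pics/w2.png

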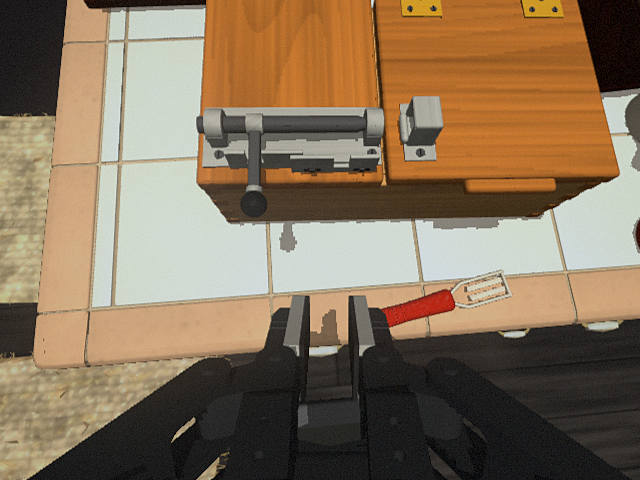

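The wrist view shows the lid shut, the knob at (254,203), the catch plate around (290-345,160), the keeper at (425,120), and the fingers open about 16 mm at (325,320).

```bash
cat >> h.py <<'E'
def knob(u0,v0,r=22,n='wrist',thr=60):
    z=np.load(f'last_{n}.npz'); K,T=z['K'],z['T']; s=np.zeros(z['d'].shape,np.uint8); v0,u0=int(v0),int(u0)
    s[v0-r:v0+r,u0-r:u0+r]=(z['im'].max(-1)<thr)[v0-r:v0+r,u0-r:u0+r]
    s=cv2.morphologyEx(s,cv2.MORPH_OPEN,np.ones((9,9),np.uint8)); N,L,S,ce=cv2.connectedComponentsWithStats(s); i=1+S[1:,4].argmax()
    u,v=ce[i]; dm=z['d'][int(v),int(u)]; r_=T[:3,:3]@np.linalg.inv(K)@[u,v,1]; p=T[:3,3]+r_*dm; p=p+9*r_/np.linalg.norm(r_)
    print('knob px',S[i],ce[i].round(1),'chest',w2c(p).round(1))
    return T[:3,3],r_/np.linalg.norm(r_)
E
python3 -c "
from h import *
o,r=knob(254,203); t=(136-o[2])/r[2]; print(w2c(o+t*r)); go([-140,114,100],.6)"
```

```text
knob px [241 191  26  26 559] [253.5 203.6] chest [-107.9  113.8  136.4]
[-107.71848739  113.88130295  136.        ]
now chest [-187.2   70.8  223. ] F [-1.   0.2 -0.6] t 5.075
row [0.052 0.029 0.008] [-0.0265 -0.05    0.1265]
```

Converted, 0.1265 m / 0.5 = 0.253, -0.05 m / 0.5 = -0.1, 0.05 rad / 1.5708 = 0.0318.

Request:
move_arm(motion=[[0.0127, 0.0095, 0, -0.053, -0.05, 0.06, 0.016], [0.0318, 0.0191, 0.0051, -0.053, -0.1, 0.12, 0.016], [0.0318, 0.0191, 0.0051, -0.053, -0.1, 0.18, 0.016], [0.0318, 0.0191, 0.0051, -0.053, -0.1, 0.22, 0.016], [0.0318, 0.0191, 0.0051, -0.053, -0.1, 0.253, 0.016], [0.0318, 0.0191, 0.0051, -0.053, -0.1, 0.253, 0.016]])

```text
clock: 5.82
eef_pos: [428.7, 40.9, 127.9]
tcp_rot: [-3.129, -0.566, -0.02]
contact_force: [0.1, 0.5, -0.4]
opening: 0.194
grasp_force: 0.0
```

```bash
python3 -c "
from h import *
go([-114,114,115.5],.6); snap('wrist','w3.png'); print(sensors.sense()['opening']*85,sensors.sense()['qpos'].round(2)); knob(254,203,60)" 
```

```text
now chest [-129.3   76.1  127.9] F [ 0.1  0.5 -0.4] t 5.825
row [-0.029  0.034  0.024] [ 0.0072 -0.0372  0.0197]
16.091355719151544 [ 0.16  0.04  2.52 -1.29  0.09  3.01]
knob px [214 240  42  23 769] [234.4 252. ] chest [-104.1  114.   135.9]
```

View pics/w3.png

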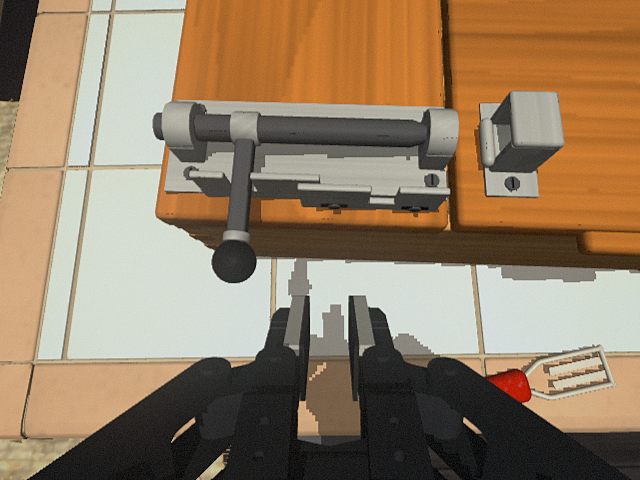

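The wrist view shows the knob at (234,262) and the fingertips at (305,300) and (350,300). The arm is near a wrist singularity, so I'll give up the steep tilt, come from above and straddle the knob, centring by eye.

```bash
python3 -c "
from h import *
go([-125,105,190],.2)"
```

```text
now chest [-130.    76.4  128. ] F [-0.8 -0.9  0.1] t 5.875
row [-0.024 -0.366  0.031] [ 0.0382 -0.0291 -0.0488]
```

Converted, -0.049 m / 0.5 = -0.098, -0.04 m / 0.5 = -0.08, -0.366 rad / 1.5708 = -0.233.

Request:
move_arm(motion=[[0, -0.0446, 0, 0.01, -0.01, -0.02, 0.02], [0, -0.0891, 0.0064, 0.03, -0.02, -0.05, 0.03], [-0.0064, -0.1337, 0.0127, 0.05, -0.04, -0.08, 0.045], [-0.0127, -0.1783, 0.0191, 0.076, -0.058, -0.098, 0.045], [-0.0153, -0.233, 0.0197, 0.076, -0.058, -0.098, 0.045], [-0.0153, -0.233, 0.0197, 0.076, -0.058, -0.098, 0.045], [-0.0153, -0.233, 0.0197, 0.076, -0.058, -0.098, 0.045], [-0.0153, -0.233, 0.0197, 0.076, -0.058, -0.098, 0.045]])

```text
clock: 6.88
eef_pos: [431.7, 69.3, 188.5]
tcp_rot: [-3.141, -0.199, -0.05]
contact_force: [0.4, -0.3, -1.0]
opening: 0.529
grasp_force: 0.0
```

```bash
python3 -c "
from h import *
print(sensors.sense()['opening']*85,sensors.sense()['qpos'].round(2))
go([-115,113.9,165],.2);go([-107,113.9,126.4],.2); snap('wrist','w4.png'); 
z=np.load('last_wrist.npz');d=z['d'];c=w2c(cloud(d,z['K'],z['T']).reshape(-1,3)).reshape(480,640,3)
print([(u,c[310,u].round(0).tolist()) for u in range(220,430,12)]) " 
```

```text
44.994739451779616 [ 0.19  0.01  2.19 -0.07  0.75  1.86]
now chest [-127.7  104.6  188.5] F [ 0.4 -0.3 -1. ] t 6.875
row [-0.001  0.001 -0.   ] [ 0.0078 -0.0093  0.0256]
now chest [-127.7  104.6  188.5] F [ 0.4 -0.3 -1. ] t 6.875
row [-0.001  0.001 -0.   ] [ 0.008  -0.0093  0.065 ]
[(220, [-187.0, 203.0, -1.0]), (232, [-187.0, 192.0, 0.0]), (244, [-121.0, 136.0, 198.0]), (256, [-119.0, 130.0, 206.0]), (268, [-119.0, 125.0, 205.0]), (280, [-187.0, 148.0, 0.0]), (292, [-187.0, 137.0, 0.0]), (304, [-187.0, 126.0, 0.0]), (316, [-187.0, 115.0, -1.0]), (328, [-186.0, 104.0, 1.0]), (340, [-186.0, 93.0, 1.0]), (352, [-186.0, 82.0, 0.0]), (364, [-187.0, 71.0, -0.0]), (376, [-186.0, 60.0, 1.0]), (388, [-119.0, 80.0, 203.0]), (400, [-119.0, 76.0, 205.0]), (412, [-121.0, 70.0, 199.0]), (424, [-182.0, 19.0, 14.0])]
```

Converted, 0.03 m / 0.5 = 0.06, 0.024 m / 0.5 = 0.048.

Request:
move_arm(motion=[[0, 0, 0, 0.008, -0.01, 0.016, 0.045], [0, 0, 0, 0.016, -0.022, 0.032, 0.045], [0, 0, 0, 0.016, -0.022, 0.048, 0.045], [0, 0, 0, 0.016, -0.022, 0.06, 0.045], [0, 0, 0, 0.016, -0.022, 0.06, 0.045]])

```text
clock: 7.55
eef_pos: [447.3, 80.1, 161.1]
tcp_rot: [-3.14, -0.198, -0.051]
contact_force: [-0.3, 1.2, -0.1]
opening: 0.523
grasp_force: 0.0
```

```bash
python3 -c "
from h import *
go([-107,113.9,126.4],.2); snap('wrist','w5.png')" 
```

```text
now chest [-112.7  116.1  161.1] F [-0.3  1.2 -0.1] t 7.55
row [-0.002  0.002 -0.001] [-0.0013  0.0023  0.0351]
```

View pics/w5.png

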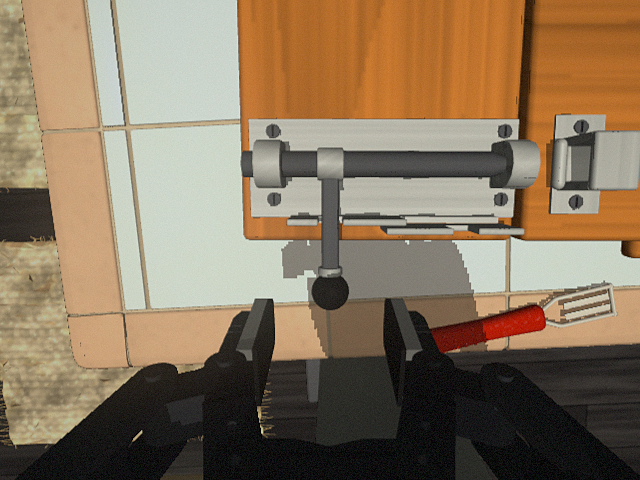

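The wrist view shows the knob at (330,291), centred between the finger pads (inner faces at 274 and 384). The catch lies at (383-523,230), with its notch gap near column 460.

Converted, 0.037 m / 0.5 = 0.074, -0.001 m / 0.5 = -0.002.

Request:
move_arm(motion=[[0, 0, 0, -0.002, 0, 0.012, 0.04], [0, 0, 0, -0.002, 0, 0.024, 0.035], [0, 0, 0, -0.002, 0, 0.036, 0.03], [0, 0, 0, -0.002, 0, 0.048, 0.028], [0, 0, 0, -0.002, 0, 0.06, 0.026], [0, 0, 0, -0.002, 0, 0.072, 0.024], [0, 0, 0, -0.002, 0, 0.074, 0.024]])

```text
clock: 8.48
eef_pos: [453.9, 80.0, 124.8]
tcp_rot: [-3.14, -0.198, -0.051]
contact_force: [-0.3, 0.9, -0.1]
opening: 0.28
grasp_force: 0.0
```

```bash
python3 -c "
from h import *
z=np.load('last_wrist.npz');d=z['d'];c=w2c(cloud(d,z['K'],z['T']).reshape(-1,3)).reshape(480,640,3)
for v in (214,217,220,224,228,231): print(v,''.join('#' if h>138 else '.' for h in c[v,280:540:3,2]), [int(q) for q in c[v,[290,330,400,460,500],1]], c[v,[290,400,500],2].round())
go([-107,116,125],.2); im,d,K,T=snap('wrist','w6.png')
m=im[240:330,250:410].copy(); cv2.imwrite('pics/w6c.png',cv2.resize(cv2.cvtColor(m,cv2.COLOR_RGB2BGR),None,fx=4,fy=4))" 
```

```text
214 ..............#######.................................................................. [133, 113, 78, 48, 28] [123. 124. 122.]
217 ...##########.######...#.#...####.#####................................................ [132, 113, 81, 51, 27] [139. 137. 121.]
220 ..###########.######.######################............................................ [131, 113, 82, 51, 27] [145. 146. 120.]
224 ...##########.######.#####################............................................. [131, 113, 82, 51, 31] [146. 146. 130.]
228 ......#.......######...............#######################......##################..... [134, 113, 82, 51, 38] [118. 146. 145.]
231 ..............######...............#######################......##################..... [134, 113, 82, 47, 38] [121. 145. 146.]
now chest [-106.1  116.3  124.8] F [-0.4  0.9 -0.1] t 8.475
row [-0.002  0.002 -0.001] [-0.0009  0.0003 -0.0003]
```

View pics/w6c.png

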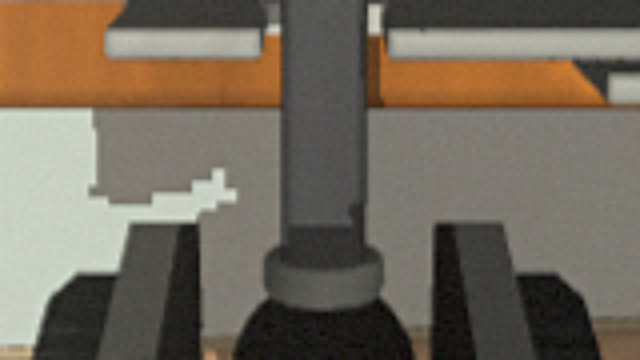

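The crop shows the knob between the pads, with the stem centred in its notch. The fingers sit about 0.8 mm too far left, so I'll shift and then close. The far notch reads as a travel of about 63 mm.

Converted, 0.0008 m / 0.5 = 0.0016.

Request:
move_arm(motion=[[0, 0, 0, 0, 0.0016, 0, 0.024], [0, 0, 0, 0, 0.0016, 0, 0.022], [0, 0, 0, 0, 0.0016, 0, 0.02], [0, 0, 0, 0, 0.0016, 0, 0.019], [0, 0, 0, 0, 0.0016, 0, 0.018], [0, 0, 0, 0, 0.0016, 0, 0.0175], [0, 0, 0, 0, 0.0016, 0, 0.0172]], grip_force=20)

```text
clock: 9.4
eef_pos: [454.1, 79.3, 125.4]
tcp_rot: [-3.139, -0.199, -0.051]
contact_force: [0.1, 0.1, 0.8]
opening: 0.203
grasp_force: 3.6
```

```bash
python3 -c "
from h import *
s=sensors.sense();print(s['opening']*85.4,s['grasp_force'])
go([-107,116,125],.2)
b=np.array([-110,0,136]);
for th in (.2,.4,.6,.8,.9): print(th, 60*(1-np.cos(th)),60*np.sin(th), rot(.2).inv().apply(RC.apply([60*(1-np.cos(th)),0,60*np.sin(th)])).round(1))" 
```

```text
17.367039511598875 3.618803098797798
now chest [-105.8  115.6  125.4] F [0.1 0.1 0.8] t 9.4
row [-0.002  0.001 -0.001] [-0.0012 -0.0004  0.0002]
0.2 1.1960053295255024 11.920159847703673 [  3.5   0.  -11.4]
0.4 4.736340359826894 23.36510053851903 [  9.3   0.  -22. ]
0.6 10.4798631054193 33.87854840370212 [ 17.    0.  -31.1]
0.8 18.197597439170078 43.041365453971366 [ 26.4   0.  -38.6]
0.9 22.70340190376014 46.999614577649005 [ 31.6   0.  -41.6]
```

Converted, -0.0386 m / 0.5 = -0.0772, -0.035 m / 0.5 = -0.07.

Request:
move_arm(motion=[[0, 0, 0, 0.003, 0.0016, -0.011, 0.0168], [0, 0, 0, 0.007, 0.0016, -0.0228, 0.0168], [0, 0, 0, 0.012, 0.0016, -0.034, 0.0168], [0, 0, 0, 0.0186, 0.0016, -0.044, 0.0168], [0, 0, 0, 0.026, 0.0016, -0.0534, 0.0168], [0, 0, 0, 0.034, 0.0016, -0.0622, 0.0168], [0, 0, 0, 0.043, 0.0016, -0.07, 0.0168], [0, 0, 0, 0.0528, 0.0016, -0.0772, 0.0168]])

```text
clock: 10.4
eef_pos: [472.4, 77.4, 168.7]
tcp_rot: [-3.139, -0.199, -0.051]
contact_force: [0.2, 1.5, -1.1]
opening: 0.199
grasp_force: 6.9
```

```bash
python3 -c "
from h import *
s=sensors.sense();print(s['opening']*85.4,s['grasp_force'])
go([-107,116,125],.2); snap('wrist','w7.png'); snap('scene','s7.png')" 
```

```text
17.037137710111157 6.915573701262474
now chest [-87.4 114.7 168.7] F [ 0.1  1.5 -1.1] t 10.4
row [-0.002  0.001 -0.001] [-0.0278 -0.0012  0.0389]
```

View pics/w7.png

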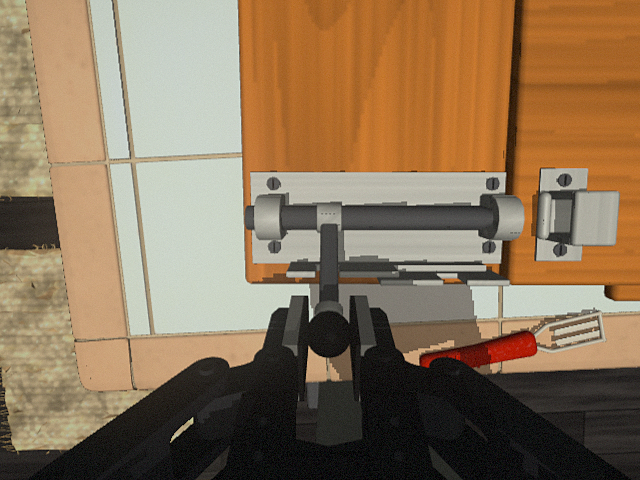

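The wrist view shows the handle raised about 0.8 with the knob held at (330,333), clear of the flange. Now the slide.

Converted, 0.025 m / 0.5 = 0.05, 0.024 m / 0.5 = 0.048.

Request:
move_arm(motion=[[0, 0, 0, 0, 0.006, 0, 0.0165], [0, 0, 0, 0, 0.014, 0, 0.0165], [0, 0, 0, 0, 0.022, 0, 0.0165], [0, 0, 0, 0, 0.03, 0, 0.0165], [0, 0, 0, 0, 0.038, 0, 0.0165], [0, 0, 0, 0, 0.044, 0, 0.0165], [0, 0, 0, 0, 0.048, 0, 0.0165], [0, 0, 0, 0, 0.05, 0, 0.0165]])

```text
clock: 11.5
eef_pos: [470.9, 52.3, 168.4]
tcp_rot: [-3.139, -0.199, -0.051]
contact_force: [0.8, 1.4, 0.3]
opening: 0.193
grasp_force: 9.8
```

Converted, 0.024 m / 0.5 = 0.048, 0.021 m / 0.5 = 0.042.

Request:
move_arm(motion=[[0, 0, 0, 0, 0.006, 0, 0.0165], [0, 0, 0, 0, 0.012, 0, 0.0165], [0, 0, 0, 0, 0.018, 0, 0.0165], [0, 0, 0, 0, 0.024, 0, 0.0165], [0, 0, 0, 0, 0.03, 0, 0.0165], [0, 0, 0, 0, 0.036, 0, 0.0165], [0, 0, 0, 0, 0.042, 0, 0.0165], [0, 0, 0, 0, 0.048, 0, 0.0165]])

```text
clock: 12.5
eef_pos: [469.8, 28.9, 168.4]
tcp_rot: [-3.138, -0.199, -0.051]
contact_force: [-1.3, 8.4, 0.3]
opening: 0.194
grasp_force: 10.2
```

```bash
python3 -c "
from h import *
s=sensors.sense();print(s['opening']*85.4,s['grasp_force'])
go([-107,116,125],.2); snap('wrist','w8.png')" 
```

```text
16.527489572798874 10.236454233527184
now chest [-87.7  66.1 168.4] F [-1.7  8.3  0.3] t 12.5
row [-0.003  0.001 -0.001] [-0.0276 -0.0497  0.0389]
```

View pics/w8.png

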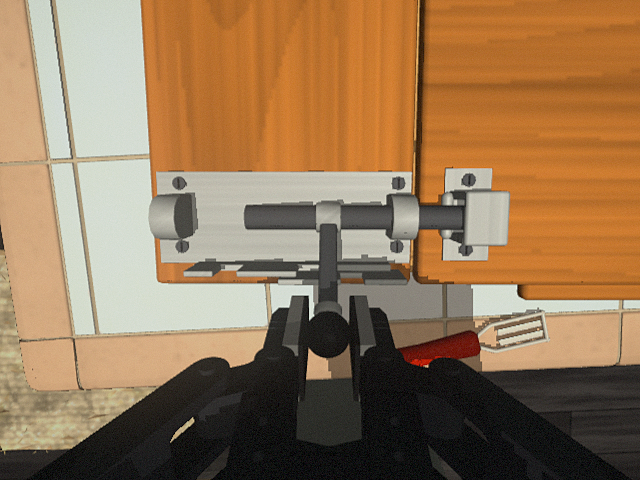

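The wrist view shows the bolt through the keeper at (470,217), travel about 49.5 mm, with the knob still in the pads at (330,335). Next I locate the catch notch relative to the stem.

```bash
python3 -c "
from h import *
for f in (None,):
  z=np.load('last_wrist.npz');d=z['d'];c=w2c(cloud(d,z['K'],z['T']).reshape(-1,3)).reshape(480,640,3)
  m=(c[...,2]>141)&(c[...,2]<149)&(c[...,0]<-74)&(c[...,0]>-90)
  v,u=np.nonzero(m)
  for r in range(v.min(),v.max()+1,2):
    print(r,''.join('#' if q else '.' for q in m[r,170:430:2]))
  for r in (266,268,270,272,274): 
    uu=np.nonzero(m[r])[0]
    if len(uu): print(r,uu.min(),uu.max(),c[r,uu.min()].round(1),c[r,uu.max()].round(1))
  st=(c[...,2]>150)&(c[...,2]<170); 
  for r in (240,255,262,268,275,285): 
    uu=np.nonzero((c[r,:,2]>142)&(np.arange(640)>310)&(np.arange(640)<345))[0]; print('stem',r,uu.min(),uu.max(),c[r,(uu.min()+uu.max())//2].round(1))
"

```

```text
273 ......................#........................................#..................................................................
275 .......###############...........##############################...................................................................
277 .......................................................####################.........#............#####################............
279 ......................................................#####################.........##...........############.#########...........
281 ......................................................####################..........##...........######################...........
283 ......................................................####################..........##...........##########.###########...........
274 186 296 [-74.1 131.6 146.1] [-75.   80.1 142. ]
stem 240 319 336 [-57.4  65.1 149.8]
stem 255 319 336 [-63.4  65.1 154.8]
stem 262 319 336 [-65.6  65.1 159.6]
stem 268 319 336 [-67.9  65.  161.4]
stem 275 319 336 [-70.7  65.  162.4]
stem 285 318 336 [-74.1  65.  166.3]
```

Converted, -0.0115 m / 0.5 = -0.023, 0.0096 m / 0.5 = 0.0192.

Request:
move_arm(motion=[[0, 0, 0, 0, 0.006, 0, 0.0165], [0, 0, 0, 0, 0.012, 0, 0.0165], [0, 0, 0, 0, 0.016, 0, 0.0165], [0, 0, 0, -0.008, 0.016, 0.006, 0.0165], [0, 0, 0, -0.016, 0.016, 0.013, 0.0165], [0, 0, 0, -0.023, 0.016, 0.0192, 0.0165], [0, 0, 0, -0.023, 0.016, 0.0192, 0.022], [0, 0, 0, -0.023, 0.016, 0.0192, 0.024]])

```text
clock: 13.55
eef_pos: [460.2, 20.8, 156.7]
tcp_rot: [-3.14, -0.2, -0.05]
contact_force: [0.1, 0.4, 0.4]
opening: 0.278
grasp_force: 0.0
```

```bash
cat >> h.py <<'E'
def hand():
    im,d,K,T=snap('wrist'); c=w2c(cloud(d,K,T).reshape(-1,3)); m=(c[:,0]>-95)&(c[:,0]<-62)&(c[:,2]>130)&(c[:,2]<185)&(d.ravel()>0)
    im=im.reshape(-1,3).astype(int); g=m&(im.max(1)<110)&(im.max(1)-im.min(1)<12)&(abs(c[:,1]-54)<14)
    p=c[g]; 
    # stem points between x -74 and -64 : height over bolt axis
    for a,b in((-70,-62),(-78,-70),(-86,-78),(-95,-86)):
        q=p[(p[:,0]>a)&(p[:,0]<=b)]; 
        if len(q)>5: print('stem x',a,b,len(q),'y',np.percentile(q[:,1],[5,95]).round(1),'z',np.median(q[:,2]).round(1))
E
python3 -c "
from h import *
s=sensors.sense();print(s['opening']*85.4,s['grasp_force'])
go([-107,116,125],.2); hand(); lid()" 2>/dev/null
```

```text
23.761113891489895 0.0
now chest [-96.8  57.5 156.7] F [0.1 0.4 0.4] t 13.55
row [-0.002  0.    -0.   ] [-0.0163 -0.0584  0.0291]
stem x -70 -62 348 y [52.2 59.5] z 148.3
stem x -78 -70 674 y [41.9 66. ] z 150.2
stem x -86 -78 457 y [41.9 59.8] z 155.8
stem x -95 -86 1134 y [40.8 67.8] z 163.2
lid n 14434 angle 0.0122 z at -67 121.7 deck 120.0651652847553
```

Converted, 0.006 m / 0.5 = 0.012, 0.0045 m / 0.5 = 0.009.

Request:
move_arm(motion=[[0, 0, 0, 0, 0.005, 0, 0.024], [0, 0, 0, 0, 0.009, 0, 0.024], [0, 0, 0, 0, 0.004, 0, 0.024], [0, 0, 0, 0, 0.004, 0, 0.024], [0, 0, 0, 0, 0.012, 0, 0.024], [0, 0, 0, 0, 0.007, 0, 0.024], [0, 0, 0, 0, 0.007, 0, 0.024], [0, 0, 0, 0, 0.007, 0, 0.024]])

```text
clock: 14.65
eef_pos: [459.7, 17.4, 156.6]
tcp_rot: [-3.14, -0.199, -0.05]
contact_force: [-0.1, -0.0, -0.3]
opening: 0.279
grasp_force: 0.0
```

```bash
python3 -c "
from h import *
go([-107,116,125],.2); hand()"
```

```text
now chest [-97.1  54.1 156.6] F [-0.1 -0.  -0.3] t 14.65
row [-0.002  0.001 -0.   ] [-0.016  -0.0618  0.0291]
stem x -70 -62 294 y [49.6 56.8] z 139.4
stem x -78 -70 592 y [42.1 66.2] z 139.3
stem x -86 -78 337 y [49.5 65.7] z 139.5
stem x -95 -86 827 y [40.3 67.4] z 166.2
```

The stem now lies level (z 139 all along): it has dropped. I'll retreat straight up and verify.

Converted, -0.07 m / 0.5 = -0.14, -0.06 m / 0.5 = -0.12.

Request:
move_arm(motion=[[0, 0, 0, 0, 0, -0.03, 0.024], [0, 0, 0, 0, 0, -0.08, 0.024], [0, 0, 0, -0.04, 0, -0.12, 0.024], [0, 0, 0, -0.08, 0, -0.14, 0.024], [0, 0, 0, -0.08, 0, -0.14, 0.024], [0, 0, 0, -0.08, 0, -0.14, 0.024]])

```text
clock: 15.45
eef_pos: [407.6, 20.0, 217.4]
tcp_rot: [-3.139, -0.2, -0.051]
contact_force: [0.1, -0.0, 0.3]
opening: 0.283
grasp_force: 0.0
```

```bash
python3 -c "
from h import *
im,d,K,T=snap('wrist','w9.png'); z=cloud(d,K,T); hand(); lid(); print(sensors.sense()['clock'])" 2>/dev/null
```

```text
stem x -70 -62 194 y [49.4 57.1] z 139.4
stem x -78 -70 198 y [49.4 57.1] z 139.3
stem x -86 -78 205 y [46.5 61.3] z 139.3
stem x -95 -86 189 y [50.  56.6] z 139.4
lid n 5722 angle 0.0177 z at -67 122.1 deck 120.11820394561241
15.6
```

View pics/w9.png

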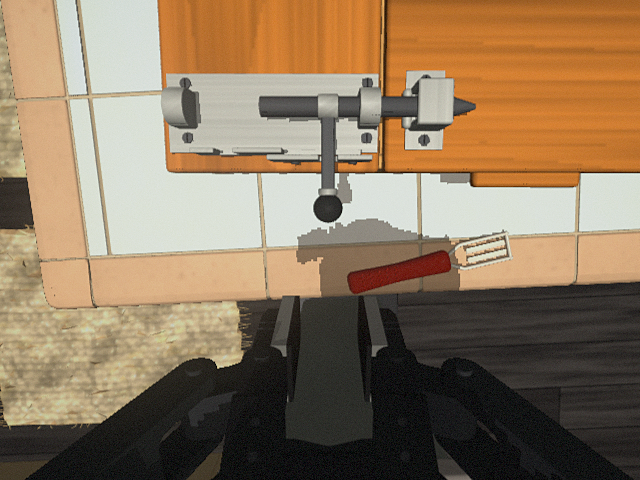

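The wrist view shows the handle level in the catch's notch, the knob at (328,207), and the bolt's nose out beyond the keeper at (465,106). One last check of the lid's height.

```bash
python3 -c "
from h import *
im,d,K,T=snap('wrist'); c=w2c(cloud(d,K,T).reshape(-1,3)); v=d.ravel()>0
for x0 in (-84,-70,-40,-20):
    f=lambda a,b:c[v&(abs(c[:,0]-x0)<5)&(c[:,1]>a)&(c[:,1]<b)&(abs(c[:,2]-120)<6)][:,2]
    l=f(-140,-30); k=f(26,45) if x0>-75 else f(26,150); print(x0,len(l),np.mean(l).round(2),'deck',len(k),np.mean(k).round(2))
" 2>/dev/null
```

```text
-84 2439 120.61 deck 1935 119.59
-70 2776 121.55 deck 383 122.51
-40 2861 121.21 deck 110 122.47
-20 2984 121.02 deck 496 120.03
```

```bash
python3 -c "
from h import *
print(order.sign_off())"
```

```text
the job is handed in; nothing more can be done
None
```

The lid is shut and bolted: the bolt is through the keeper at about 61 mm travel, the handle lies level in the far notch, and the job was handed in at about 15.7 s with the arm clear; the judge's verdict was not reported.

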